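# Sweep the beading lamps off

## Task

Beading is finished: switch off the three lamps by dragging one fingertip along the row of coral toggles on the coral-banded switch bank, so that all three, which lean one way, are folded well over the other way in a single pass, one after the other, without lifting the finger away half-way. Leave the bank with the teal toggles untouched: it must stay on.

Things in the scene. Friction and masses are not known exactly. Their poses are not given: they have to be found in the camera images.
- lamp_bank: The bank to switch off, fixed to the tray: white housing 190 long (own x), 56 wide, 40 high (mm), coral band round its foot, three coral paddle toggles in a row along its top. Origin: centre of its underside; z up, x along the row, roughly away from the robot. All lean to -x when on and fold only towards +x. A fingertip moving to +x at 12 to 27 mm above the top face folds each and passes on over it.
- lamp_bank_t1 (a joint): First coral toggle, hinged across the bank in its top face at x = -46 mm, nearest the end that they lean to. Paddle 36 long, 20 wide, 6 thick (mm); upright its tip is 76 above the bank's origin. Radians: 0 to 0.1 at the start = on, leaning 11 degrees to the bank's -x end; 0.2 = upright; 1.6 = stop, nearly flat to +x. Off: above 0.8. Stiff hinge: about 1 N at the tip moves it, it stays where left.
- lamp_bank_t2 (a joint): Second coral toggle, hinged across the bank in its top face at x = 0. Paddle 36 long, 20 wide, 6 thick (mm); upright its tip is 76 above the bank's origin. Radians: 0 to 0.1 at the start = on, leaning 11 degrees to the bank's -x end; 0.2 = upright; 1.6 = stop, nearly flat to +x. Off: above 0.8. Stiff hinge: about 1 N at the tip moves it, it stays where left.
- lamp_bank_t3 (a joint): Third coral toggle, hinged across the bank in its top face at x = +46 mm. Paddle 36 long, 20 wide, 6 thick (mm); upright its tip is 76 above the bank's origin. Radians: 0 to 0.1 at the start = on, leaning 11 degrees to the bank's -x end; 0.2 = upright; 1.6 = stop, nearly flat to +x. Off: above 0.8. Stiff hinge: about 1 N at the tip moves it, it stays where left.
- fan_bank: The bank to leave untouched, in the other place on the tray (left or right): same build and size as the lamp bank, but teal blue band and toggles. Origin: centre of its underside, x along its row. Also on the tray: a steel bowl (96 mm across, 42 high) and white enamel box (58 high) at its left and right ends, a bead carousel (110 across, 148 high) in the middle of the far side.

How it is judged:
By the outcome, as a careful person would: the job done as asked, in the order asked, and still so for the second after the job is handed in, with the robot touching nothing.
It also fails if it takes over 26 s, if anything falls off the work surface, if the arm or the gripper's body presses on something with over 40 N, if the wrist force passes 120 N, or if a joint passes its speed limit or range.

## Robot

A 6-joint arm with a two-finger parallel gripper is mounted at the origin on the work surface. World frame = base frame: x ahead of the robot, y to its left, z up, the work surface at z = 0. Lengths are in mm, angles in rad, forces in N, time in s.
With the tool pointing down it reaches from about 350 to 875 mm from the base axis. Payload 4.2 kg.
Tool frame: the origin (TCP) lies on the mounting face of the last link; the fingertips stand 173 mm ahead of it and the grasp point (between the pads) lies 155 mm ahead of it; z points along the fingers, y is the line along which they close (so a half turn about z gives the same grasp; the last joint's range is limited). The gripper opens to 85 mm and grips with 20 to 120 N. Pads are 22 mm wide; open, the fingers measure 114 mm over their backs; the gripper's body (76 mm by 85 mm) begins 54 mm behind the grasp point. The pads swing forward as they close: fully open they stand 13 mm farther back than shut.
Start: joints at [1.553, 0.385, 0.008, 0, -1.194, -0.259], TCP at [170.767, 601.198, 404.712] pointing down, gripper open.
Joint ranges: [-3.14, 3.14], [-1.21, 2.06], [-1.07, 1.41], [-3.16, 2.05], [-2.99, -0.16], [-3.1, 3.1]. Speed limits (rad/s): [2.79, 2.79, 3.14, 3.14, 3.14, 3.14].

## Interface

Orientations are given as a unit quaternion [x, y, z, w].
In Python, from bench import arm gives the robot as it stands.
- The arm moves only by the tool carry_out, never from a script. Its argument "rows" is a list of rows, each a list of 7 numbers: the shift along the tool's x, y, z as a fraction of full scale, then the turn, a rotation vector about the tool's x, y, z as a fraction of full scale, then the opening, from -1 (shut) to 1 (fully open). A call has 1 to 12 rows; each row is the pose to reach, as a shift and turn from the pose commanded when the call began, along the tool's axes at that moment, turning the shorter way round; what a row does not reach only later rows make up. Full scale, the value 1, is 20 cm for a shift and pi rad for a turn. A row lasts 1/8 s, in which the tool goes at most 62.5 mm and 10.7 degrees, less where a joint would pass 70% of its speed; a pose out of reach is approached as far as the arm can. A call with a number of a shift or a turn outside -1 to 1 is refused whole. A call with a gripper value outside its range is refused whole. The fingers move at their own pace and stop on an object; the grip force is fixed at half the most. Time passes only in rows, so rows that repeat a pose let the fingers close. It gives the time, the measured TCP pose, the force, the opening and the grip force at its end, in the units of the state.
- arm.read_state(): the state, without advancing time (a new reading comes with each control period).
- arm.get_image(name): name is "side" or "top" or "wrist"; returns (picture, depth): 480x640x3 uint8, red, green, blue; 480x640 float32, mm along the optical axis (not along the pixel's ray), 0 where there is no reading.
- arm.calibration(name): a dict with "mtx" (3x3 intrinsics, pixels), "k1" (the pictures are not rectified: a ray, as slopes to the right and down, at radius r is drawn at 1 + k1 r^2 times it, then the intrinsics apply), "cam_to_world" (4x4, takes a point from camera to world coordinates). Camera axes: x right, y up, looking along -z (the intrinsics and any distortion apply to the point x, -y, -z); pixel columns grow to the right and rows downward; lengths in mm; the calibration is good to about 2 mm. A picture is of the moment at which its call begins: read the wrist's pose just before it. calibration takes no time and is no camera call; for the wrist camera it gives the pose at the moment of the call.
- arm.job_done(): hands the job in; it is judged then, once.
The state is a dict: "clock": time; "joints": joint angles; "joint_vel": joint speeds; "joint_efforts": joint torques, N m; "position": TCP position; "ee_rot": TCP orientation; "contact_force": force on the tool from outside, world axes, zero at the start; "wrist_torque": the same for the moment, N m; "gripper_width": finger opening in mm; "grasp_force": force on a finger pad.
Only numpy, scipy, OpenCV 4.12 (cv2) and the standard library are available. Lean on these libraries where they do the work, as an engineer would, in place of code of your own. Each camera call takes 0.05 s, during which the arm holds its last target. There are 200 camera calls.

## Working session

There is one attempt and no reset: what is moved stays moved. The work goes in short steps, Python scripts to look and compute and a tool call to move; the robot and the scene stay as the last step left them, time stands still between calls to the robot, and variables do not carry over. Pictures are saved under pics/ and viewed, at most 10 in all, crops included, and the job is handed in when it is done.

Besides the shell and the picture viewer there is one more tool, called after ">>>" as name([rows], argument=value, ...), one row to a line, values as JSON. carry_out: Moves the arm, as the interface text tells. Its arguments: {"type":"object","properties":{"rows":{"type":"array"}},"required":["rows"]}

```bash
mkdir -p pics; cat > h.py <<'E'
import numpy as np, cv2
from bench import arm
def grab(n):
    c=arm.calibration(n); im,d=arm.get_image(n); return im,d,c
def world(d,c):
    K=np.array(c["mtx"],float);v,u=np.mgrid[0:480,0:640].astype(float)
    p=np.stack([u.ravel(),v.ravel()],1)[:,None]
    s=cv2.undistortPoints(p,K,np.array([c["k1"],0,0,0,0.]))[:,0]
    z=d.ravel();P=np.stack([s[:,0]*z,-s[:,1]*z,-z,np.ones_like(z)],1)
    return (P@np.array(c["cam_to_world"]).T)[:,:3].reshape(480,640,3)
E
python3 - <<'E'
from h import *
s=arm.read_state();print(s)
im,d,c=grab("top");cv2.imwrite("pics/top.png",im[:,:,::-1]);np.savez("top.npz",im=im,w=world(d,c),d=d)
im,d,c=grab("side");cv2.imwrite("pics/side.png",im[:,:,::-1]);np.savez("side.npz",im=im,w=world(d,c),d=d)
E
```

```text
{'clock': 0.0, 'joints': array([ 1.55261074e+00,  3.85579513e-01,  6.61110825e-03, -4.92732696e-04,
       -1.19399012e+00, -2.58592215e-01]), 'joint_vel': array([-2.90273796e-04, -2.11040349e-03, -8.01949854e-05,  1.35362774e-03,
       -1.93195885e-03, -1.26674753e-03]), 'joint_efforts': array([-1.28809156e-04, -3.92283189e+01,  1.88396895e+01,  4.18606952e+00,
       -4.62618365e-03,  1.06455559e-05]), 'position': array([170.70066693, 601.02602987, 403.60246913]), 'ee_rot': array([ 9.90426380e-01, -1.38037544e-01, -9.76928463e-05,  1.10075789e-03]), 'contact_force': array([ 0.5867263 , -0.48725266,  0.016158  ]), 'wrist_torque': array([-0.01751077, -0.00393508, -0.00014943]), 'grasp_force': 0.0, 'gripper_width': 85.1129585691283}
```

View pics/top.png

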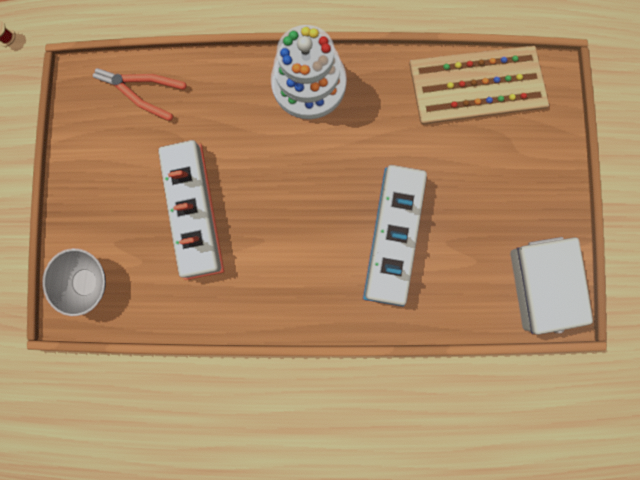

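View pics/side.png

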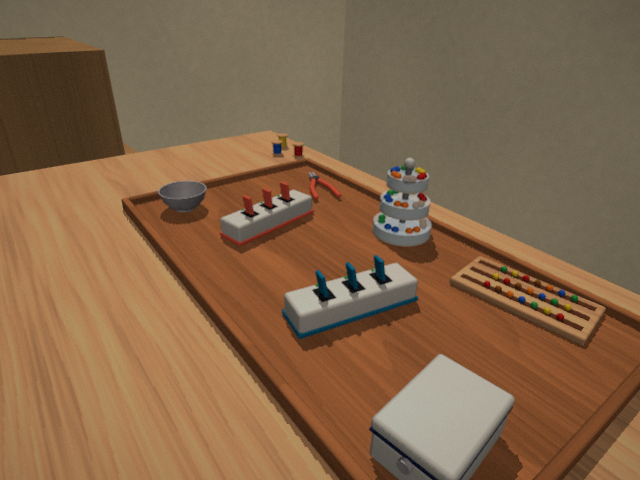

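The top view shows the coral bank at left, about (190,208), and the teal bank at right, about (397,235). The carousel is at (308,75) and the bowl at (75,283). The arm is out of view.

```bash
python3 - <<'E'
from h import *
for n,(r0,r1,c0,c1) in dict(top=(130,285,145,235),side=(170,250,210,325)).items():
    z=np.load(n+".npz");im=z["im"].astype(int);w=z["w"]
    m=np.zeros((480,640),bool);m[r0:r1,c0:c1]=1
    R,G,B=im[...,0],im[...,1],im[...,2]
    v=m&(z["d"]>0)
    zz=w[...,2]
    wh=v&(abs(R-B)<45)&(R>130)
    print(n,"white z pct",np.percentile(zz[wh],[5,25,50,75,95]))
    zt=np.median(zz[wh]) if n=="top" else np.percentile(zz[wh],90)
    f=wh&(abs(zz-zt)<5)
    if n=="top":
        f=v&(abs(zz-zt)<6)
        (cx,cy),(a,b),ang=cv2.minAreaRect(w[f][:,:2].astype(np.float32));print("rect",cx,cy,a,b,ang)
        print(cv2.boxPoints(((cx,cy),(a,b),ang)))
    cor=v&(R>130)&(R-B>60)&(R-G>50)&(zz>zt+4 )
    k,l,st,ce=cv2.connectedComponentsWithStats(cor.astype(np.uint8))
    for i in range(1,k):
        if st[i,4]>5:
            p=w[l==i];print(st[i],p.mean(0).round(1),p.min(0).round(1),p.max(0).round(1))
            hi=p[p[:,2]>np.percentile(p[:,2],80)].mean(0);print("  tip",hi.round(1))
z=np.load("top.npz");w=z["w"]
for p in [(400,300),(283,75),(255,75),(208,187),(235,397),(180,130),(20,300),(43,300),(347,300),(45,308)]:print(p,w[p].round(0))
E
```

```text
top white z pct [47.92501279 49.71288039 50.65473656 51.59066727 52.91592295]
rect 596.1944580078125 175.0576171875 190.45204162597656 57.69435501098633 11.211491584777832
[[497.17694 184.83939]
 [508.39447 128.24606]
 [695.212   165.27585]
 [683.99445 221.86917]]
[168 171  14   6  58] [636.8 182.9  86.2] [633.2 174.3  81.3] [639.9 192.   88.2]
  tip [637.3 183.9  87.8]
[174 204  14   6  58] [591.8 173.4  85.9] [588.2 165.2  73.2] [595.4 182.8  88.4]
  tip [591.8 172.3  87.7]
[180 238  14   6  62] [546.3 164.2  86.2] [543.  155.5  83.4] [549.7 173.4  88.2]
  tip [546.5 164.   87.7]
side white z pct [48.81198264 50.70546795 51.29370632 51.75954259 52.5287791 ]
[280 182   8   3  11] [635.9 182.9  86.8] [632.9 174.6  85.8] [640.3 190.9  87.9]
  tip [634.6 184.5  87.8]
[262 188   8   4  13] [590.6 173.8  86.8] [586.5 166.   85.8] [593.9 181.4  87.8]
  tip [589.7 178.2  87.6]
[242 196   9   4  16] [544.5 163.5  86.9] [540.8 153.9  85.7] [548.5 172.4  87.9]
  tip [543.6 162.6  87.7]
(400, 300) [321.  19.  -2.]
(283, 75) [489. 354.  15.]
(255, 75) [530. 344.  38.]
(208, 187) [593. 172.  60.]
(235, 397) [ 553. -113.   87.]
(180, 130) [644. 274.  10.]
(20, 300) [900.  21.  -2.]
(43, 300) [786.  11. 156.]
(347, 300) [401.  17.  23.]
(45, 308) [783.   1. 156.]
```

>>> carry_out([
  [0.25,0.19,0,0,0,0,-1],
  [0.5,0.37,0,0,0,0,-1],
  [0.735,0.56,0,0,0,0,-1],
  [0.735,0.56,0,0,0,0,-1],
])

```text
clock: 0.6
position: [283.1, 450.2, 404.7]
ee_rot: [0.99, -0.14, -0.0, 0.001]
contact_force: [0.7, 1.0, 0.3]
gripper_width: 12.1
grasp_force: 0.0
```

>>> carry_out([
  [0.25,0.19,0,0,0,0,-1],
  [0.5,0.37,0,0,0,0,-1],
  [0.735,0.56,0,0,0,0,-1],
  [0.735,0.56,0,0,0,0,-1],
])

```text
clock: 1.1
position: [393.7, 303.3, 404.5]
ee_rot: [0.99, -0.14, -0.0, 0.0]
contact_force: [-0.2, 0.2, -0.8]
gripper_width: -0.0
grasp_force: 0.0
```

>>> carry_out([
  [0.25,0.19,0,0,0,-0.05,-1],
  [0.5,0.37,0,0,0,-0.1,-1],
  [0.735,0.56,0,0,0,-0.15,-1],
  [0.735,0.56,0,0,0,-0.15,-1],
  [0.735,0.56,0,0,0,-0.15,-1],
  [0.735,0.56,0,0,0,-0.15,-1],
])

```text
clock: 1.85
position: [502.7, 158.9, 404.6]
ee_rot: [0.995, 0.098, -0.0, -0.0]
contact_force: [-0.5, 0.2, -0.2]
gripper_width: -0.3
grasp_force: 0.0
```

>>> carry_out([
  [0,0.012,0.2,0,0,0,-1],
  [0,0.012,0.4,0,0,0,-1],
  [0,0.012,0.6,0,0,0,-1],
  [0,0.012,0.7,0,0,0,-1],
  [0,0.012,0.75,0,0,0,-1],
  [0,0.012,0.75,0,0,0,-1],
  [0,0.012,0.75,0,0,0,-1],
])

```text
clock: 2.72
position: [503.9, 155.7, 255.8]
ee_rot: [0.995, 0.097, 0.001, -0.0]
contact_force: [0.3, -0.3, -0.3]
gripper_width: 0.0
grasp_force: 0.0
```

```bash
python3 - <<'E'
from h import *
print(arm.read_state()["position"])
im,d,c=grab("side");w=world(d,c)
cv2.imwrite("pics/s2.png",cv2.resize(im[60:260,140:400,::-1],None,fx=3,fy=3))
m=(d>0)&(abs(w[...,0]-503)<35)&(abs(w[...,1]-157)<35)&(w[...,2]>55)
print(m.sum(),np.percentile(w[m][:,2],[0,1,5,20]), np.sort(w[m][:,2])[:15])
p=w[m];q=p[p[:,2]<p[:,2].min()+12];print(q.min(0),q.max(0),q.mean(0))
E
```

```text
[503.89572288 155.7221545  255.80743743]
3613 [ 82.30384979  89.50790538 107.8172687  152.56018026] [82.30384979 82.34086299 82.38857192 83.19660758 83.26230198 83.59524954
 83.60746033 83.83487953 84.02925547 84.403096   84.44363615 84.90822265
 84.94963599 85.0007946  85.19015667]
[490.85144834 141.67797795  82.30384979] [511.21316495 166.95496873  93.93358753] [498.51864666 148.3127111   88.69664723]
```

View pics/s2.png

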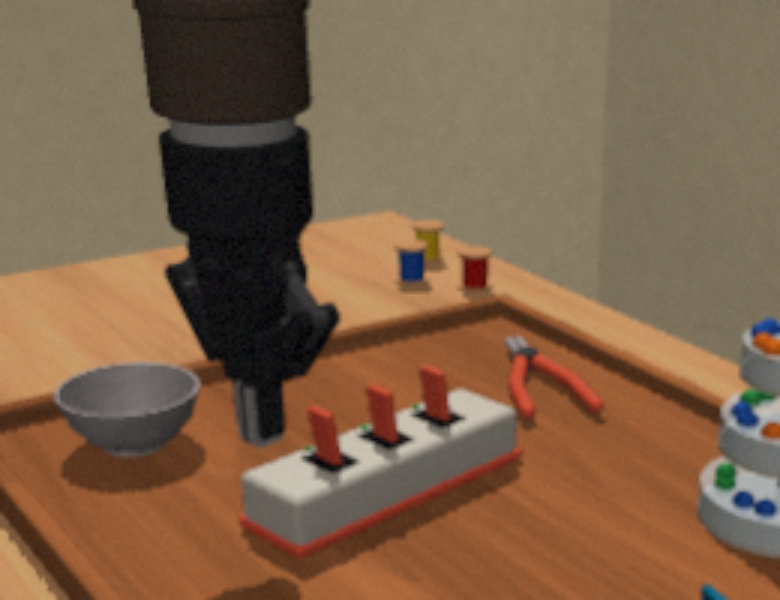

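The shut fingertip sits just in front of the first toggle, at crop pixel (262,435). The toggles stand at (325,435), (382,415) and (435,395). The tip measures about 82 mm high, so I'll drop it 15 mm and drag.

>>> carry_out([
  [0,0,0.04,0,0,0,-1],
  [0,0,0.077,0,0,0,-1],
  [0,0,0.077,0,0,0,-1],
  [0.06,0,0.077,0,0,0,-1],
  [0.12,0,0.077,0,0,0,-1],
  [0.18,0,0.077,0,0,0,-1],
  [0.24,0,0.077,0,0,0,-1],
  [0.3,0,0.077,0,0,0,-1],
  [0.36,0,0.077,0,0,0,-1],
  [0.42,0,0.077,0,0,0,-1],
  [0.48,0,0.077,0,0,0,-1],
  [0.54,0,0.077,0,0,0,-1],
])

```text
clock: 4.28
position: [610.3, 176.1, 239.2]
ee_rot: [0.995, 0.097, -0.0, 0.0]
contact_force: [-1.1, 0.2, 0.4]
gripper_width: -0.3
grasp_force: 0.5
```

>>> carry_out([
  [0.06,0,0,0,0,0,-1],
  [0.12,0,0,0,0,0,-1],
  [0.18,0,0,0,0,0,-1],
  [0.24,0,0,0,0,0,-1],
  [0.3,0,0,0,0,0,-1],
  [0.36,0,0,0,0,0,-1],
  [0.42,0,0,0,0,0,-1],
  [0.48,0,0,0,0,0,-1],
  [0.54,0,0,0,0,0,-1],
  [0.54,0,0,0,0,0,-1],
  [0.54,0,-0.2,0,0,0,-1],
  [0.54,0,-0.4,0,0,0,-1],
])

```text
clock: 5.78
position: [715.3, 196.8, 319.6]
ee_rot: [0.995, 0.097, -0.001, 0.0]
contact_force: [-0.1, 0.5, 0.3]
gripper_width: 0.1
grasp_force: 0.0
```

>>> carry_out([
  [0,0,-0.2,0,0,0,-1],
  [0,0,-0.4,0,0,0,-1],
  [0,0,-0.5,0,0,0,-1],
  [0,0,-0.5,0,0,0,-1],
  [0,0,-0.5,0,0,0,-1],
])

```text
clock: 6.4
position: [715.2, 196.8, 417.6]
ee_rot: [0.995, 0.097, -0.001, 0.0]
contact_force: [-0.1, -0.2, -0.4]
gripper_width: 0.3
grasp_force: 0.0
```

```bash
python3 - <<'E'
from h import *
print(arm.read_state()["clock"])
im,d,c=grab("side")
cv2.imwrite("pics/s3.png",cv2.resize(im[130:330,190:450,::-1],None,fx=3,fy=3))
E
```

```text
6.4
```

View pics/s3.png

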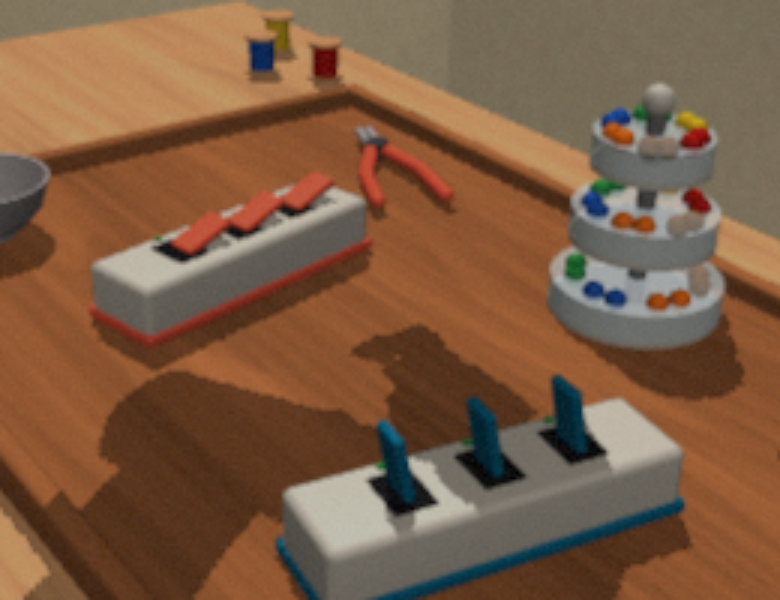

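All three coral toggles, at (200,233), (255,212) and (305,190), are folded well over. The teal toggles still stand as they did, and the arm is clear of everything.

```bash
python3 -c "
from bench import arm
print(arm.job_done())"
```

```text
the job is handed in; nothing more can be done
None
```

All three coral toggles were folded well over in one continuous pass, the teal bank was left untouched, and the job was handed in at about 6.5 s on the robot's clock.

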